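# Set the crease depth by five clicks from its stop and lock it

### The job

Reset the crease depth of the creasing machine: turn the big black click knob clockwise until you feel its springy end stop, without forcing it, then turn it back anticlockwise by exactly five clicks. With the depth set, tighten the winged lock nut fully clockwise to lock it, and let go; leave the stapler, tape roll and booklet where they are.

Things in the scene. Friction and masses are not known exactly. Their poses are not given: they have to be found in the camera images.
- creaser: the creasing machine: a cream sheet-metal box 240 x 340 mm and 71 mm high with a grey deck, fixed to the table. Origin at the centre of its underside, z up, x across the machine to its delivery tray (away from the robot, give or take its yaw), y along its 340 mm side. Nothing on it stands higher than 135 mm
- knob_grip (a point): on the vertical axis of the black click knob, at the height to grip, 104 mm above the table; does not turn with the knob. Twelve-sided prism 60 mm across flats (flats 16 mm wide), 81 to 121 mm above the table. At rest in any click its flats stand square to the machine's x and to every 30 degrees from it: grip square on two flats. 12 clicks a turn (30 degrees each), felt as about 0.2 Nm at their peak
- spindle_tip (a point): top of the 12 mm steel spindle in the middle of the knob, 128 mm above the table at click zero. It rises 0.5 mm per click anticlockwise (130.5 mm at five), sinks as the knob winds in, and does not turn with the knob. Clockwise from above winds the knob in; let go, it settles in the nearest click. It starts 2 to 5 clicks from its end stop, which lies just behind click zero
- knob_collar (a point): top centre of the 72 mm collar under the knob, 81 mm above the table. Collar, spindle and end stop are sprung together: they twist about the knob's axis under its torque, 3.2 Nm per rad, and spring back when it is let go. So at the end stop the torque climbs steadily past that of a click: 0.5 Nm at 9 degrees, 0.77 Nm at 14; more is forcing it. From there it springs back to click zero
- nut_grip (a point): centre of the steel wing of the lock nut, 104 mm above the table, on the nut's vertical axis, turning with it. The wing is an upright blade 72 mm long (its own x), 12 mm thick (its own y) and 30 mm high, from 87 to 117 mm above the table; pinch it across its thickness. It stands 190 mm from the knob, straight along the machine's -y
- lock_nut (a joint): turn of the lock nut in rad: grows clockwise seen from above; starts between 0.5 and 1.1, tight against its stop at 2.0. Turns with about 0.12 Nm of drag and stays where it is left. Its seat is a spring washer that twists with it, 3 Nm per rad, so at the stop the torque climbs steadily; 0.4 Nm is tight. At 0 the blade lies along the machine's x
- stapler: bystander: stapler 145 x 34 mm, 44 mm high, loose on the table beside the machine. Origin under its centre
- tape_roll: bystander: roll of brown tape 110 mm across, 26 mm high, lying loose on the table beside the machine. Origin under its centre
- booklet: bystander: white bound booklet 148 x 210 x 18 mm, lying loose on the table. Origin under its centre

How it is judged:
By the outcome, as a careful person would: the job done as asked, in the order asked, and still so for the second after the job is handed in, with the robot touching nothing.
It also fails if it takes over 72 s, if anything falls off the work surface, if the arm or the gripper's body presses on something with over 40 N, if the wrist force passes 120 N, or if a joint passes its speed limit or range.

### The arm

A 6-joint arm with a two-finger parallel gripper is mounted at the origin on the work surface. World frame = base frame: x ahead of the robot, y to its left, z up, the work surface at z = 0. Lengths are in mm, angles in rad, forces in N, time in s.
With the tool pointing down it reaches from about 350 to 975 mm from the base axis. Payload 7.1 kg.
Tool frame: the origin (TCP) lies on the centre line of the jaws, within the pads' length; the fingertips stand robot.nose_length ahead of it and the grasp point (between the pads) lies 3 mm ahead of it (robot.nose_length is the distance from the TCP to the fingertips, in mm); x points along the fingers, y is the direction in which the jaws open and shut, and the axes are right-handed (so a half turn about x gives the same grasp; the last joint's range is limited). The gripper opens to 88 mm and grips with 3 to 60 N. Pads are 20 mm wide; open, the fingers measure 115 mm over their backs; the gripper's body (75 mm by 178 mm) begins 61 mm behind the grasp point.
Start: joints at [1.127, 0.423, 1.63, -0, 1.089, -0.019], TCP at [257.554, 569.448, 244.675] pointing down, gripper open.
Joint ranges: [-3, 3], [-0.9, 2.11], [0.09, 2.58], [-1.31, 4.45], [0.11, 2.69], [-2.54, 2.54]. Speed limits (rad/s): [2.39, 2.39, 3.01, 3.14, 3.14, 3.14].

### API

Orientations are given as a unit quaternion [x, y, z, w].
In Python, from rig import robot gives the robot as it stands.
- The arm moves only by the tool step_arm, never from a script. Its argument "series" is a list of rows, each a list of 6 numbers: the shift along the tool's x, y, z in m, then the turn, a rotation vector about the tool's x, y, z in rad. In form: [[dx, dy, dz, wx, wy, wz], ...]. A call has 1 to 10 rows; each row is the pose to reach, as a shift and turn from the pose commanded when the call began, along the tool's axes at that moment; what a row does not reach only later rows make up. A row lasts 1/8 s, in which the tool goes at most 62.5 mm and 10.7 degrees, less where a joint would pass 70% of its speed; a pose out of reach is approached as far as the arm can. A call with a gripper value outside its range is refused whole. "hand" is the finger opening in m, from 0 to 0.0878, set as the call begins (left out, the last holds). The fingers move at their own pace and stop on an object; the grip force is fixed at half the most. Time passes only in rows, so rows that repeat a pose let the fingers close. It gives the time, the measured TCP pose, the force and the opening at its end, in the units of the state.
- robot.observe(): the state, without advancing time (a new reading comes with each control period).
- robot.read_camera(name): name is "scene" or "top"; returns a dict with "image" (400x640x3 uint8, red, green, blue), "fov_y" (degrees; the focal length in pixels is half the picture's height over the tangent of half this angle, whatever the lens; pixels are square), "cx", "cy" (the principal point, pixels), "k1" (the pictures are not rectified: a ray, as slopes to the right and down, at radius r is drawn at 1 + k1 r^2 times it, then the intrinsics apply), "rvec" (rotation vector, rad) and "tvec" (3), from world to camera coordinates, as OpenCV has them. Camera axes: x right, y down, z forward; pixel columns grow to the right and rows downward; lengths in mm; the calibration is good to about 2 mm. A picture is of the moment at which its call begins. There is no depth.
- robot.job_done(): hands the job in, once; it reports no verdict.
The state is a dict: "time": time; "qpos": joint angles; "joint_vel": joint speeds; "effort": joint torques, N m; "tcp_pos": TCP position; "ee_rot": TCP orientation; "contact_force": force on the tool from outside, world axes, zero at the start; "wrist_torque": the same for the moment, N m; "opening": finger opening in mm.
Only numpy, scipy, OpenCV 4.12 (cv2) and the standard library are available. Lean on these libraries where they do the work, as an engineer would, in place of code of your own. Each camera call takes 0.05 s, during which the arm holds its last target. There are 200 camera calls.

## Working session

There is one attempt and no reset: what is moved stays moved. The work goes in short steps, Python scripts to look and compute and a tool call to move; the robot and the scene stay as the last step left them, time stands still between calls to the robot, and variables do not carry over. Pictures are saved under pics/ and viewed, about 8 in all and at most 12, crops included, and the job is handed in when it is done.

Besides the shell and the picture viewer there is one more tool, called as name(argument=value, ...), one argument or row to a line, values as JSON. step_arm: Moves the arm, as the interface text tells. Its arguments: {"type":"object","properties":{"series":{"type":"array","items":{"type":"array","items":{"type":"number"}}},"hand":{"type":"number"}},"required":["series"]}

```bash
ls; mkdir -p pics; cat > h.py <<'E'
import numpy as np, cv2, pickle
from scipy.spatial.transform import Rotation as R
from rig import robot
def cam(n):
    c=robot.read_camera(n); c['image']=np.array(c['image']); h=c['image'].shape[0]
    f=h/2/np.tan(np.radians(c['fov_y'])/2)
    c['K']=np.array([[f,0,c['cx']],[0,f,c['cy']],[0,0,1.]]); c['D']=np.array([c['k1'],0,0,0.])
    c['Rm']=R.from_rotvec(c['rvec']).as_matrix(); c['t']=np.array(c['tvec'],float); return c
def ray(c,uv):
    p=cv2.undistortPoints(np.array(uv,float).reshape(-1,1,2),c['K'],c['D']).reshape(-1,2)
    d=np.c_[p,np.ones(len(p))]@c['Rm']; return -c['Rm'].T@c['t'],d
def onz(c,uv,z):
    o,d=ray(c,uv); return o+d*((z-o[2])/d[:,2])[:,None]
def proj(c,P):
    return cv2.projectPoints(np.array(P,float).reshape(-1,1,3),np.array(c['rvec'],float),c['t'],c['K'],c['D'])[0].reshape(-1,2)
def save(c,n): cv2.imwrite('pics/'+n+'.png',c['image'][:,:,::-1])
E
python3 - <<'E'
from h import *
s=robot.observe()
for k,v in s.items(): print(k,np.round(v,4))
print(robot.nose_length)
for n in('scene','top'):
    c=cam(n); save(c,n+'0'); print(n,-c['Rm'].T@c['t'],c['K'][0,0],c['k1'])
    pickle.dump(c,open(n+'0.pkl','wb'))
E
```

```text
pics
time 0.0
qpos [ 1.127   0.4239  1.6307  0.      1.0886 -0.019 ]
joint_vel [-0.0013 -0.0007 -0.0006  0.0005  0.0012 -0.0021]
effort [-2.60000e-03 -5.44619e+01 -2.73656e+01  6.42000e-02  2.29000e-02
 -1.00000e-04]
tcp_pos [257.3288 568.9686 243.8911]
ee_rot [ 0.1485  0.6913 -0.1496  0.6911]
contact_force [-0.3565 -0.8644 -0.2075]
wrist_torque [-0.0207 -0.0173  0.0118]
opening 88.2382
22.0
scene [1004.26513173  810.55924538  856.07310521] 370.94983478064745 -0.05258229600822062
top [ 453.44900259  144.92558007 1284.03920974] 460.47059786275787 -0.13032526744287187
```

View pics/scene0.png

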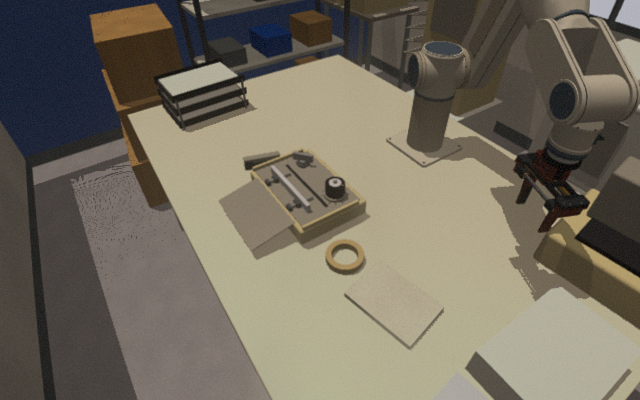

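View pics/top0.png

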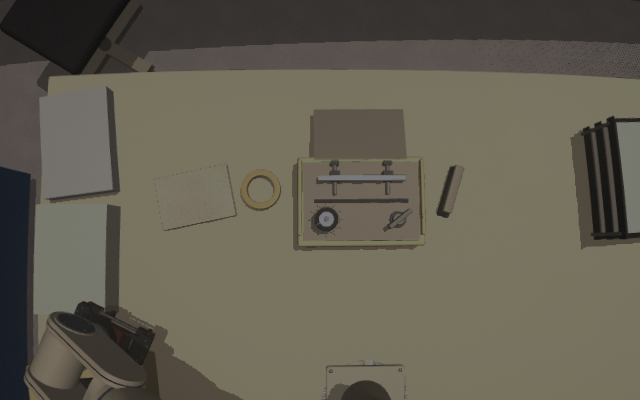

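The top view shows the knob near (326,219), the wing nut near (399,219), the machine box from (298,157) to (425,245), the stapler at (451,190), the tape roll at (261,189) and the booklet at (195,197). I'll enlarge the machine area next.

```bash
python3 - <<'E'
from h import *
c=pickle.load(open('top0.pkl','rb')); im=c['image'][145:255,285:435,::-1]
cv2.imwrite('pics/crop0.png',cv2.resize(im,None,fx=5.3,fy=5.3,interpolation=cv2.INTER_CUBIC))
g=cv2.cvtColor(c['image'],cv2.COLOR_RGB2GRAY)
# dark knob mask
m=(g[195:245,303:350]<45).astype(np.uint8)
n,l,st,ce=cv2.connectedComponentsWithStats(m); i=1+np.argmax(st[1:,4]); print('dark',st[i],ce[i]+[303,195])
print('knob',onz(c,[ce[i]+[303,195]],121))
# box corners by cream hue
print(onz(c,[[298,157],[425,157],[425,245],[298,245]],71))
hsv=cv2.cvtColor(c['image'],cv2.COLOR_RGB2HSV)
for p in [(300,200),(350,230),(421,200),(280,230),(360,243),(326,219),(399,219),(392,225)]: print(p,c['image'][p[1],p[0]],hsv[p[1],p[0]])
E
```

```text
dark [ 13  14  22  22 100] [329.52 222.22]
knob [[500.01752463 100.25311017 121.        ]]
[[ 676.13626397  181.62584059   71.        ]
 [ 676.64573623 -159.74574385   71.        ]
 [ 440.93405261 -154.55086469   71.        ]
 [ 442.2614392   181.35511852   71.        ]]
(300, 200) [120 120  91] [ 30  62 120]
(350, 230) [110 101  88] [ 18  51 110]
(421, 200) [80 71 52] [20 89 80]
(280, 230) [122 116  97] [ 23  52 122]
(360, 243) [120 121  93] [ 31  59 121]
(326, 219) [100  96  88] [ 20  31 100]
(399, 219) [96 92 85] [19 29 96]
(392, 225) [96 92 85] [19 29 96]
```

View pics/crop0.png

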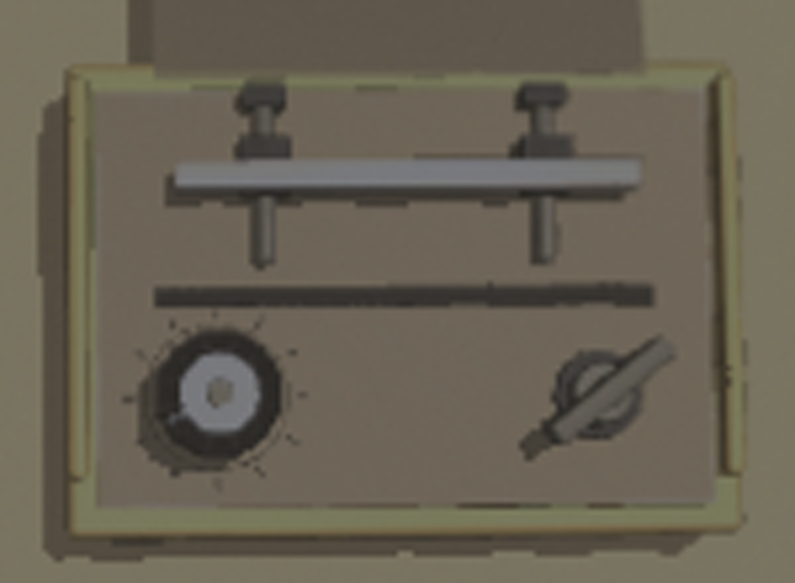

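The enlarged crop shows:
- **Knob:** the spindle is at about (326.5,218.8) px, with a pale pointer mark towards lower left.
- **Wing:** its axis is near (398,219). The blade runs lower left to upper right, about 0.9 rad clockwise from the machine's x.
- **Machine:** its edges run nearly along the image axes.

Next I'll measure these precisely.

```bash
python3 - <<'E'
from h import *
c=pickle.load(open('top0.pkl','rb')); I=c['image'].astype(int)
g=cv2.cvtColor(c['image'],cv2.COLOR_RGB2GRAY)
hsv=cv2.cvtColor(c['image'],cv2.COLOR_RGB2HSV)
# pale knob disc: component of low-saturation bright pixels near spindle
x0,y0=318,210; sub=c['image'][y0:y0+18,x0:x0+18].astype(int)
m=(sub.sum(2)>200).astype(np.uint8); n,l,st,ce=cv2.connectedComponentsWithStats(m)
for i in range(1,n):
    if st[i,4]>5: print('disc',st[i],ce[i]+[x0,y0],onz(c,[ce[i]+[x0,y0]],121))
print('spindle',onz(c,[[326.5,218.8]],129.7))
# cream edges: subpixel outer edges by saturation/greenness (G-R) mask
m=((hsv[:,:,0]>26)&(hsv[:,:,1]>50)&(hsv[:,:,2]>100)).astype(np.uint8)
m[:150]=0;m[252:]=0;m[:,:290]=0;m[:,432:]=0
n,l,st,ce=cv2.connectedComponentsWithStats(m,connectivity=8); i=1+np.argmax(st[1:,4]);print('cream',st[i])
mm=l==i
bot=[(u,np.where(mm[:,u])[0].max()) for u in range(305,420) if mm[:,u].any()]
top=[(u,np.where(mm[:,u])[0].min()) for u in range(305,420) if mm[:200,u].any()]
left=[(np.where(mm[v])[0].min(),v) for v in range(165,238) if mm[v].any()]
for nme,e in(('bot',bot),('top',top),('left',left)):
    P=onz(c,np.array(e,float),71)[:,:2]; vx,vy,x,y=cv2.fitLine(P.astype(np.float32),cv2.DIST_HUBER,0,.01,.01).ravel()
    print(nme,len(e),'dir deg',np.degrees(np.arctan2(vy,vx)),'pt',x,y)
# wing
x0,y0=382,205; sub=hsv[y0:y0+30,x0:x0+34]
m=((g[y0:y0+30,x0:x0+34]))
print('nut',onz(c,[[398.2,219.2]],104), onz(c,[[ (560/5.3+285),(435/5.3+145)],[670/5.3+285,345/5.3+145]],117))
s=robot.observe(); M=R.from_quat(s['ee_rot']).as_matrix(); print(M.round(3))
E
python3 - <<'E'
import sys; sys.path.insert(0,'.')
from h import *
c=pickle.load(open('scene0.pkl','rb')); print(proj(c,[[500,100,121],[500,100,81]]))
cv2.imwrite('pics/crops.png',cv2.resize(c['image'][140:245,235:375,::-1],None,fx=5.6,fy=5.6,interpolation=cv2.INTER_CUBIC))
E
```

```text
disc [  0   1  16  16 191] [325.92146597 218.76439791] [[508.77095299 109.31630944 121.        ]]
spindle [[508.26536639 108.13119532 129.7       ]]
cream [299 192 125  53 523]
bot 115 dir deg -89.507034 pt 445.96674 6.3662033
[[335.17898638 179.86510802]
 [335.0099908  189.61053524]]Traceback (most recent call last):
  File "<stdin>", line 20, in <module>
  File "h.py", line 13, in onz
    o,d=ray(c,uv); return o+d*((z-o[2])/d[:,2])[:,None]
        ~~~^^^^^^
  File "h.py", line 10, in ray
    p=cv2.undistortPoints(np.array(uv,float).reshape(-1,1,2),c['K'],c['D']).reshape(-1,2)
      ~~~~~~~~~~~~~~~~~~~^^^^^^^^^^^^^^^^^^^^^^^^^^^^^^^^^^^^^^^^^^^^^^^^^^
cv2.error: OpenCV(4.12.0) /io/opencv/modules/calib3d/src/undistort.dispatch.cpp:347: error: (-215:Assertion failed) CV_IS_MAT(_src) && CV_IS_MAT(_dst) && (_src->rows == 1 || _src->cols == 1) && (_dst->rows == 1 || _dst->cols == 1) && _src->cols + _src->rows - 1 == _dst->rows + _dst->cols - 1 && (CV_MAT_TYPE(_src->type) == CV_32FC2 || CV_MAT_TYPE(_src->type) == CV_64FC2) && (CV_MAT_TYPE(_dst->type) == CV_32FC2 || CV_MAT_TYPE(_dst->type) == CV_64FC2) in function 'cvUndistortPointsInternal'
```

View pics/crops.png

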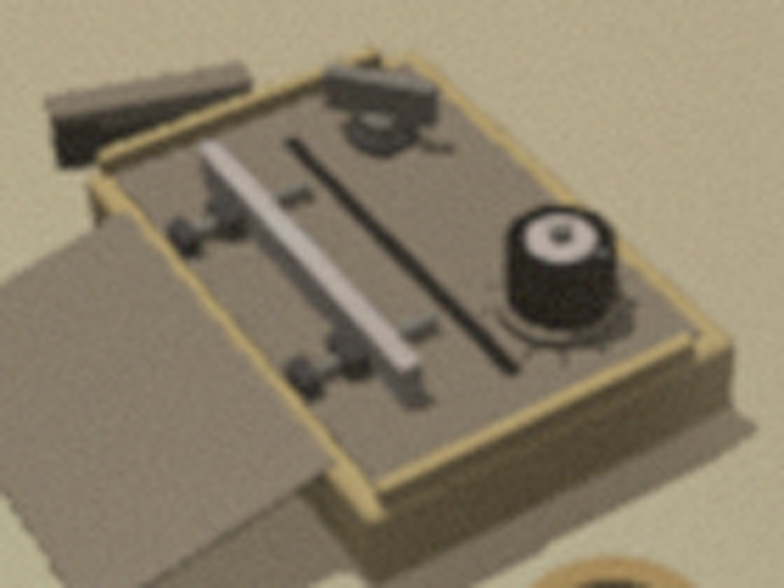

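The scene crop shows the knob with its spindle top at (335.4,181.4) px, and the wing with its top edge from about (293.6,152.4) to (312.5,155.5). I'll triangulate both and fix the yaw.

```bash
python3 - <<'E'
from h import *
c=pickle.load(open('top0.pkl','rb'));s=pickle.load(open('scene0.pkl','rb'))
def tri(a,b):
    o1,d1=ray(c,[a]);o2,d2=ray(s,[b]);d1=d1[0]/np.linalg.norm(d1);d2=d2[0]/np.linalg.norm(d2)
    t=np.linalg.lstsq(np.c_[d1,-d2],o2-o1,rcond=None)[0]; p,q=o1+t[0]*d1,o2+t[1]*d2; return ((p+q)/2).round(1),np.linalg.norm(p-q).round(1)
cr=lambda x,y:[(x+.5)/5.3+285-.5,(y+.5)/5.3+145-.5]
cs=lambda x,y:[(x+.5)/5.6+235-.5,(y+.5)/5.6+140-.5]
print('spindle',tri(cr(220,391),cs(562,232)),onz(s,[cs(562,232)],129.7),onz(c,[cr(220,391)],129.7))
K=onz(c,[cr(220,391)],129.7)[0]
print('pointer',onz(c,[cr(166,422)],121))
W=onz(c,[cr(560,437),cr(668,346)],117);print('wing',W,W.mean(0),'ang',np.arctan2(-(W[1]-W[0])[1],(W[1]-W[0])[0]), np.linalg.norm(W[1]-W[0]))
print('scene wing mid z117',onz(s,[cs(327,72),cs(436,92)],117))
E1=onz(c,[cr(155,297),cr(652,296)],71);print('slot',E1,np.degrees(np.arctan2(*(E1[0]-E1[1])[[0,1]])))
B=onz(c,[cr(176,176),cr(640,173)],90);print('bar',B)
C=onz(c,[cr(68,66),cr(735,67),cr(741,531),cr(72,534)],71);print('corners',C.round(1))
M=R.from_quat(robot.observe()['ee_rot']).as_matrix(); print(M.round(3))
E
```

```text
spindle (array([508.7, 109.6, 127.4]), np.float64(1.8)) [[509.62217326 112.45015023 129.7       ]] [[509.35196625 109.12158371 129.7       ]]
pointer [[495.02745956 134.63839031 121.        ]]
wing [[ 487.51280041  -54.42570811  117.        ]
 [ 531.15050746 -107.55342127  117.        ]] [509.33165394 -80.98956469 117.        ] ang 0.8831578276584733 68.7517518431762
scene wing mid z117 [[ 533.55551646 -101.59936464  117.        ]
 [ 489.85282731  -47.44185372  117.        ]]
slot [[ 559.17632577  139.55786369   71.        ]
 [ 559.37241944 -109.85325383   71.        ]] -0.04504746050472919
bar [[ 617.42711237  129.17728467   90.        ]
 [ 618.96829446 -101.08335059   90.        ]]
corners [[ 676.   183.2   71. ]
 [ 676.  -155.    71. ]
 [ 441.5 -153.    71. ]
 [ 441.3  180.9   71. ]]
[[-0.001  0.412  0.911]
 [-0.001  0.911 -0.412]
 [-1.    -0.001  0.   ]]
```

Both views agree: the knob axis is at (509.2,109.3) and the nut axis at (509.3,-81.0), 190.1 mm apart against 190 given. Machine yaw is about 0 and the nut angle about 0.88 rad. I'll hover over the knob with the jaws at 60° (wrist joint about -48°), which leaves room to turn both ways.

step_arm(
  hand=0.0878,
  series=[
    [0.0,-0.06,0.08,0,0,0],
    [0.02,-0.12,0.16,0.02,0,0],
    [0.04,-0.18,0.24,0.05,0,0],
    [0.04,-0.24,0.32,0.08,0,0],
    [0.04,-0.3155,0.419,0.0988,0,0],
    [0.04,-0.3155,0.419,0.0988,0,0],
    [0.04,-0.3155,0.419,0.0988,0,0],
    [0.04,-0.3155,0.419,0.0988,0,0],
    [0.04,-0.3155,0.419,0.0988,0,0],
    [0.04,-0.3155,0.419,0.0988,0,0],
  ],
)

```text
time: 1.35
tcp_pos: [509.7, 107.7, 204.3]
ee_rot: [0.184, 0.683, -0.184, 0.683]
contact_force: [-1.8, 0.3, -0.1]
opening: 87.8
```

step_arm(
  series=[
    [0.0,0,0,0,0,0],
    [0.025,0,0,0,0,0],
    [0.05,0,0,0,0,0],
    [0.07,0,0,0,0,0],
    [0.085,0,0,0,0,0],
    [0.0967,0,0,0,0,0],
    [0.0967,0,0,0,0,0],
  ],
)

```text
time: 2.22
tcp_pos: [508.8, 109.6, 107.4]
ee_rot: [0.183, 0.683, -0.183, 0.683]
contact_force: [-0.3, -0.1, -1.1]
opening: 87.7
```

```bash
cat > st.py <<'E'
from h import *
s=robot.observe(); M=R.from_quat(s['ee_rot']).as_matrix()
print('t',round(s['time'],2),'tcp',np.round(s['tcp_pos'],1),'yaw',np.degrees(np.arctan2(M[1,1],M[0,1])).round(2),'q6',np.degrees(s['qpos'][5]).round(2),'F',np.round(s['contact_force'],2),'T',np.round(s['wrist_torque'],3),'op',np.round(s['opening'],1))
E
python3 st.py
```

```text
t 2.23 tcp [508.8 109.6 107.4] yaw 60.03 q6 -49.19 F [-0.27 -0.08 -1.12] T [0.05  0.011 0.014] op 87.7
```

step_arm(
  hand=0.0,
  series=[
    [0,0,0,0,0,0],
    [0,0,0,0,0,0],
    [0,0,0,0,0,0],
    [0,0,0,0,0,0],
    [0,0,0,0,0,0],
    [0,0,0,0,0,0],
  ],
)

```text
time: 2.98
tcp_pos: [509.5, 109.2, 108.4]
ee_rot: [0.183, 0.683, -0.183, 0.683]
contact_force: [-2.0, -1.4, 6.3]
opening: 59.8
```

```bash
python3 st.py
```

```text
t 2.98 tcp [509.5 109.2 108.4] yaw 60.0 q6 -49.2 F [-2.02 -1.37  6.27] T [-0.358  0.24   0.043] op 59.8
```

step_arm(
  series=[
    [0,0,0,0.13,0,0],
    [0,0,0,0.26,0,0],
    [0,0,0,0.39,0,0],
    [0,0,0,0.5236,0,0],
    [0,0,0,0.65,0,0],
    [0,0,0,0.78,0,0],
    [0,0,0,0.91,0,0],
    [0,0,0,1.0472,0,0],
    [0,0,0,1.0472,0,0],
    [0,0,0,1.0472,0,0],
  ],
)

```text
time: 4.22
tcp_pos: [508.4, 108.6, 108.3]
ee_rot: [-0.499, -0.5, 0.501, -0.5]
contact_force: [-4.3, -5.1, 9.8]
opening: 60.1
```

```bash
python3 st.py
```

```text
t 4.22 tcp [508.4 108.6 108.3] yaw 0.02 q6 10.81 F [-4.27 -5.1   9.8 ] T [-0.915  0.657  0.009] op 60.1
```

step_arm(
  series=[
    [0,-0.0005,0.0005,0.06,0,0],
    [0,-0.0005,0.0005,0.12,0,0],
    [0,-0.0005,0.0005,0.175,0,0],
    [0,-0.0005,0.0005,0.175,0,0],
    [0,-0.0005,0.0005,0.175,0,0],
  ],
)

```text
time: 4.85
tcp_pos: [508.1, 108.5, 108.3]
ee_rot: [-0.541, -0.455, 0.542, -0.454]
contact_force: [-3.6, -1.6, 8.4]
opening: 59.8
```

```bash
python3 st.py
```

```text
t 4.85 tcp [508.1 108.5 108.3] yaw -9.99 q6 20.77 F [-3.65 -1.59  8.44] T [-0.537  0.643  0.13 ] op 59.8
```

step_arm(
  series=[
    [0,0,0,0.08,0,0],
    [0,0,0,0.16,0,0],
    [0,0,0,0.24,0,0],
    [0,0,0,0.32,0,0],
    [0,0,0,0.38,0,0],
    [0,0,0,0.43,0,0],
    [0,0,0,0.48,0,0],
    [0,0,0,0.5236,0,0],
    [0,0,0,0.5236,0,0],
    [0,0,0,0.5236,0,0],
  ],
)

```text
time: 6.1
tcp_pos: [507.6, 108.7, 108.3]
ee_rot: [-0.64, -0.299, 0.642, -0.299]
contact_force: [-6.5, -0.5, 10.2]
opening: 60.0
```

```bash
python3 st.py
```

```text
t 6.1 tcp [507.6 108.7 108.3] yaw -40.0 q6 50.77 F [-6.48 -0.5  10.17] T [-0.158  1.026  0.185] op 60.0
```

step_arm(
  series=[
    [-0.0003,-0.0003,0.0002,0.08,0,0],
    [-0.0005,-0.0005,0.0004,0.16,0,0],
    [-0.0005,-0.0005,0.0004,0.24,0,0],
    [-0.0005,-0.0005,0.0004,0.32,0,0],
    [-0.0005,-0.0005,0.0004,0.38,0,0],
    [-0.0005,-0.0005,0.0004,0.43,0,0],
    [-0.0005,-0.0005,0.0004,0.48,0,0],
    [-0.0005,-0.0005,0.0004,0.5236,0,0],
    [-0.0005,-0.0005,0.0004,0.5236,0,0],
    [-0.0005,-0.0005,0.0004,0.5236,0,0],
  ],
)

```text
time: 7.35
tcp_pos: [507.1, 109.2, 108.4]
ee_rot: [-0.696, -0.123, 0.697, -0.123]
contact_force: [-4.2, 3.2, 4.7]
opening: 60.1
```

```bash
python3 st.py
```

```text
t 7.35 tcp [507.1 109.2 108.4] yaw -69.97 q6 80.76 F [-4.22  3.2   4.72] T [0.465 0.802 0.469] op 60.1
```

Torque is 0.47 Nm at 10° past the fourth click, well over the 0.2 Nm click peak, so this is the end stop. I'll go a touch further to be sure of it.

step_arm(
  series=[
    [0,0,0,0.015,0,0],
    [0,0,0,0.03,0,0],
    [0,0,0,0.03,0,0],
    [0,0,0,0.03,0,0],
  ],
)

```text
time: 7.85
tcp_pos: [507.1, 109.3, 108.4]
ee_rot: [-0.697, -0.113, 0.699, -0.112]
contact_force: [-5.0, 3.3, 4.5]
opening: 59.9
```

```bash
python3 st.py
```

```text
t 7.85 tcp [507.1 109.3 108.4] yaw -71.67 q6 82.47 F [-5.05  3.26  4.54] T [0.479 0.785 0.619] op 59.9
```

step_arm(
  series=[
    [0,0,0,-0.1,0,0],
    [0,0,0,-0.204,0,0],
    [0,0,0,-0.204,0,0],
    [0,0,0,-0.204,0,0],
  ],
)

```text
time: 8.35
tcp_pos: [507.2, 109.0, 108.4]
ee_rot: [-0.683, -0.182, 0.684, -0.181]
contact_force: [-5.1, 2.5, 4.5]
opening: 59.8
```

```bash
python3 st.py
```

```text
t 8.35 tcp [507.2 109.  108.4] yaw -60.22 q6 70.98 F [-5.13  2.52  4.49] T [0.37  0.881 0.012] op 59.8
```

step_arm(
  series=[
    [0,0,0,-0.12,0,0],
    [0,0,0,-0.24,0,0],
    [0,0,0,-0.36,0,0],
    [0,0,0,-0.48,0,0],
    [0,0,0,-0.6,0,0],
    [0,0,0,-0.72,0,0],
    [0,0,0,-0.84,0,0],
    [0,0,0,-0.96,0,0],
    [0,0,0,-1.0437,0,0],
    [0,0,0,-1.0437,0,0],
  ],
)

```text
time: 9.6
tcp_pos: [508.3, 108.5, 108.4]
ee_rot: [-0.502, -0.498, 0.502, -0.498]
contact_force: [-0.3, -3.0, 2.2]
opening: 60.0
```

```bash
python3 st.py
```

```text
t 9.6 tcp [508.3 108.5 108.4] yaw -0.4 q6 11.18 F [-0.26 -3.04  2.23] T [-0.608  0.102  0.036] op 60.0
```

step_arm(
  series=[
    [0,0,0,-0.12,0,0],
    [0,0,0,-0.24,0,0],
    [0,0,0,-0.36,0,0],
    [0,0,0,-0.48,0,0],
    [0,0,0,-0.6,0,0],
    [0,0,0,-0.72,0,0],
    [0,0,0,-0.84,0,0],
    [0,0,0,-0.96,0,0],
    [0,0,0,-1.0472,0,0],
    [0,0,0,-1.0472,0,0],
  ],
)

```text
time: 10.85
tcp_pos: [509.4, 109.1, 108.5]
ee_rot: [0.186, 0.681, -0.185, 0.683]
contact_force: [4.8, 1.0, -4.1]
opening: 60.0
```

```bash
python3 st.py
```

```text
t 10.85 tcp [509.4 109.1 108.5] yaw 59.55 q6 -48.78 F [ 4.83  0.96 -4.09] T [ 0.231 -0.785  0.049] op 60.0
```

step_arm(
  series=[
    [0,0,0,-0.1,0,0],
    [0,0,0,-0.2,0,0],
    [0,0,0,-0.3,0,0],
    [0,0,0,-0.4,0,0],
    [0,0,0,-0.48,0,0],
    [0,0,0,-0.5236,0,0],
    [0,0,0,-0.5236,0,0],
    [0,0,0,-0.5236,0,0],
    [0,0,0,-0.5236,0,0],
  ],
)

```text
time: 11.98
tcp_pos: [509.5, 109.7, 108.5]
ee_rot: [0.004, 0.706, -0.003, 0.708]
contact_force: [4.7, 5.6, -5.7]
opening: 59.6
```

```bash
python3 st.py
```

```text
t 11.97 tcp [509.5 109.7 108.5] yaw 89.48 q6 -78.73 F [ 4.72  5.6  -5.73] T [ 0.872 -0.769  0.032] op 59.6
```

The knob is at zero plus 150°, with almost no torque. I'll release it, lift, and move over to hover above the nut with the jaws at about 39°.

step_arm(
  hand=0.0878,
  series=[
    [0,0,0,0,0,0],
    [0,0,0,0,0,0],
    [0,0,0,0,0,0],
    [0,0,0,0,0,0],
    [-0.03,0,0,0,0,0],
    [-0.06,0,0,0,0,0],
    [-0.1,0,0,0,0,0],
    [-0.1,0,0,0,0,0],
  ],
)

```text
time: 12.98
tcp_pos: [509.9, 109.1, 211.3]
ee_rot: [0.002, 0.705, -0.001, 0.709]
contact_force: [0.1, 0.3, 0.1]
opening: 87.8
```

step_arm(
  series=[
    [0,-0.04,0,0.17,0,0],
    [0,-0.08,0,0.34,0,0],
    [0,-0.12,0,0.51,0,0],
    [0,-0.16,0,0.68,0,0],
    [0,-0.19,0.0005,0.876,0,0],
    [0,-0.19,0.0005,0.876,0,0],
    [0,-0.19,0.0005,0.876,0,0],
    [0,-0.19,0.0005,0.876,0,0],
  ],
)

```text
time: 13.98
tcp_pos: [507.6, -80.2, 208.1]
ee_rot: [0.3, 0.64, -0.3, 0.64]
contact_force: [0.6, -0.1, 0.6]
opening: 87.5
```

```bash
python3 st.py; python3 - <<'E'
from h import *
c=cam('top'); s=cam('scene'); pickle.dump((c,s),open('c1.pkl','wb'))
a=cv2.resize(c['image'][190:250,295:345],(400,480),interpolation=cv2.INTER_CUBIC)
b=cv2.resize(s['image'][140:200,285:335],(400,480),interpolation=cv2.INTER_CUBIC)
cv2.imwrite('pics/after1.png',np.hstack([a,b])[:,:,::-1])
E
```

```text
t 13.97 tcp [507.6 -80.2 208.1] yaw 39.71 q6 -50.02 F [ 0.64 -0.14  0.57] T [-0.032  0.039 -0.022] op 87.5
```

View pics/after1.png

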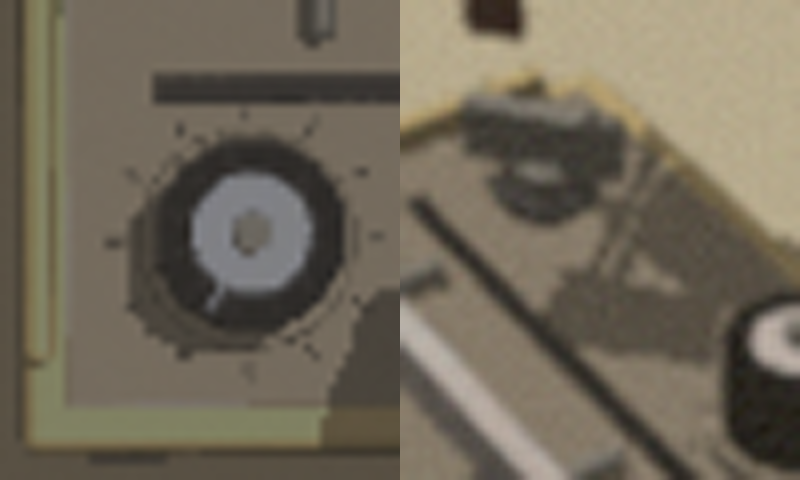

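The left panel shows the pointer mark at (213,300) about the centre (250,232), so it points to 151° in the world against 120° at the start. That is a net +30°, or +1 click (4 in, 5 out), as expected. The right panel shows the wing free under the gripper, so I'll descend and pinch it.

step_arm(
  series=[
    [0.025,0,0,0,0,0],
    [0.05,0,0,0,0,0],
    [0.07,0,0,0,0,0],
    [0.085,0,0,0,0,0],
    [0.095,0,0,0,0,0],
    [0.0995,0,0,0,0,0],
    [0.0995,0,0,0,0,0],
  ],
)

```text
time: 14.95
tcp_pos: [507.9, -81.2, 109.0]
ee_rot: [0.301, 0.64, -0.301, 0.64]
contact_force: [0.2, 0.7, 0.3]
opening: 87.8
```

step_arm(
  hand=0.0,
  series=[
    [0,0,0,0,0,0],
    [0,0,0,0,0,0],
    [0,0,0,0,0,0],
    [0,0,0,0,0,0],
    [0,0,0,0,0,0],
    [0,0,0,0,0,0],
    [0,0,0,0,0,0],
    [0,0,0,0,0,0],
  ],
)

```text
time: 15.95
tcp_pos: [509.1, -80.4, 109.2]
ee_rot: [0.302, 0.639, -0.301, 0.64]
contact_force: [4.1, 7.2, -2.0]
opening: 28.4
```

```bash
python3 st.py
```

```text
t 15.95 tcp [509.1 -80.4 109.2] yaw 39.52 q6 -49.96 F [ 4.12  7.19 -1.99] T [ 1.101 -0.694  0.08 ] op 28.4
```

step_arm(
  series=[
    [0,0,0,0,0,0],
    [0,0,0,0,0,0],
    [0,0,0,0,0,0],
    [0,0,0,0,0,0],
  ],
)

```text
time: 16.45
tcp_pos: [509.1, -80.4, 109.2]
ee_rot: [0.302, 0.639, -0.301, 0.64]
contact_force: [4.7, 6.3, -3.6]
opening: 28.5
```

```bash
python3 st.py;python3 - <<'E'
from h import *
c=cam('top'); s=cam('scene')
b=cv2.resize(s['image'][125:185,275:355],(800,600),interpolation=cv2.INTER_CUBIC)
cv2.imwrite('pics/nut1.png',b[:,:,::-1])
E
```

```text
t 16.45 tcp [509.1 -80.4 109.2] yaw 39.53 q6 -49.96 F [ 4.74  6.32 -3.56] T [ 1.053 -0.693 -0.006] op 28.5
```

View pics/nut1.png

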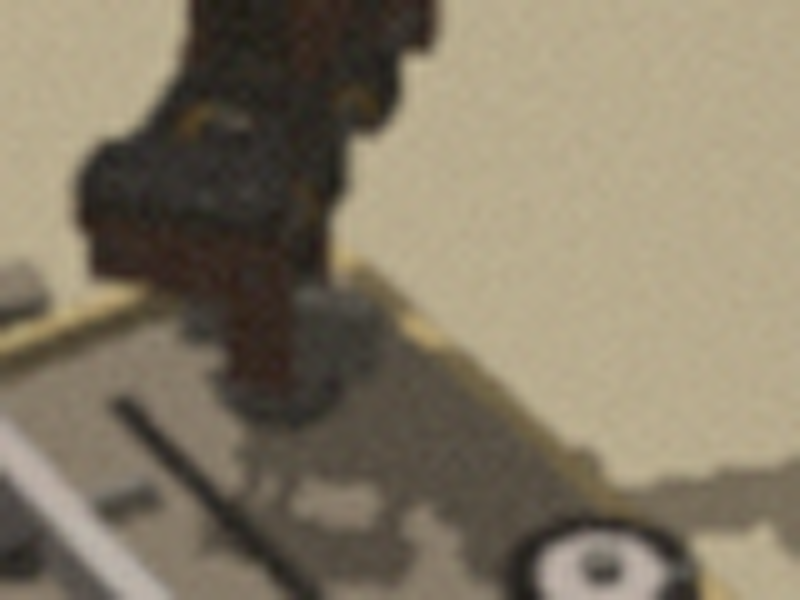

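The view shows the finger down by the nut's round base. The jaws have stopped at 28.5 mm, so they're on the nut's hub and not the 12 mm blade. I'll open a little, rise 7 mm and pinch again.

step_arm(
  hand=0.045,
  series=[
    [0,0,0,0,0,0],
    [0,0,0,0,0,0],
    [0,0,0,0,0,0],
    [-0.004,0.001,0,0,0,0],
    [-0.007,0.001,0,0,0,0],
    [-0.007,0.001,0,0,0,0],
  ],
)

```text
time: 17.3
tcp_pos: [508.8, -80.6, 116.4]
ee_rot: [0.301, 0.639, -0.301, 0.64]
contact_force: [-0.2, -0.1, -0.5]
opening: 45.0
```

step_arm(
  hand=0.0,
  series=[
    [0,0,0,0,0,0],
    [0,0,0,0,0,0],
    [0,0,0,0,0,0],
    [0,0,0,0,0,0],
    [0,0,0,0,0,0],
    [0,0,0,0,0,0],
  ],
)

```text
time: 18.05
tcp_pos: [509.0, -80.2, 116.0]
ee_rot: [0.302, 0.639, -0.301, 0.64]
contact_force: [3.2, 5.1, -1.0]
opening: 11.9
```

```bash
python3 st.py
```

```text
t 18.05 tcp [509.  -80.2 116. ] yaw 39.54 q6 -49.87 F [ 3.19  5.12 -1.  ] T [ 0.83  -0.492  0.016] op 11.9
```

step_arm(
  series=[
    [0,0,0,0.12,0,0],
    [0,0,0,0.24,0,0],
    [0,0,0,0.36,0,0],
    [0,0,0,0.48,0,0],
    [0,0,0,0.6,0,0],
    [0,0,0,0.72,0,0],
    [0,0,0,0.84,0,0],
    [0,0,0,0.95,0,0],
    [0,0,0,1.04,0,0],
    [0,0,0,1.04,0,0],
  ],
)

```text
time: 19.3
tcp_pos: [509.3, -80.1, 116.0]
ee_rot: [0.58, 0.405, -0.579, 0.405]
contact_force: [4.1, 5.4, -2.1]
opening: 12.3
```

```bash
python3 st.py
```

```text
t 19.3 tcp [509.3 -80.1 116. ] yaw -20.09 q6 9.76 F [ 4.14  5.41 -2.14] T [ 0.887 -0.56   0.17 ] op 12.3
```

step_arm(
  series=[
    [0,0,0,0.03,0,0],
    [0,0,0,0.06,0,0],
    [0,0,0,0.08,0,0],
    [0,0,0,0.08,0,0],
    [0,0,0,0.08,0,0],
  ],
)

```text
time: 19.92
tcp_pos: [509.3, -80.1, 116.0]
ee_rot: [0.596, 0.382, -0.595, 0.382]
contact_force: [4.0, 4.3, -2.9]
opening: 11.9
```

```bash
python3 st.py
```

```text
t 19.93 tcp [509.3 -80.1 116. ] yaw -24.61 q6 14.28 F [ 4.01  4.32 -2.93] T [ 0.923 -0.538  0.127] op 11.9
```

step_arm(
  series=[
    [0,0,0,0.03,0,0],
    [0,0,0,0.06,0,0],
    [0,0,0,0.08,0,0],
    [0,0,0,0.08,0,0],
    [0,0,0,0.08,0,0],
  ],
)

```text
time: 20.55
tcp_pos: [509.3, -80.1, 116.0]
ee_rot: [0.61, 0.358, -0.609, 0.358]
contact_force: [3.6, 4.9, -2.5]
opening: 11.7
```

```bash
python3 st.py
```

```text
t 20.55 tcp [509.3 -80.1 116. ] yaw -29.18 q6 18.86 F [ 3.59  4.89 -2.47] T [ 0.897 -0.549  0.271] op 11.7
```

step_arm(
  series=[
    [0,0,0,0.03,0,0],
    [0,0,0,0.06,0,0],
    [0,0,0,0.06,0,0],
    [0,0,0,0.06,0,0],
  ],
)

```text
time: 21.05
tcp_pos: [509.3, -80.1, 116.0]
ee_rot: [0.621, 0.339, -0.62, 0.34]
contact_force: [3.1, 4.8, -3.3]
opening: 11.8
```

```bash
python3 st.py
```

```text
t 21.05 tcp [509.3 -80.1 116. ] yaw -32.59 q6 22.28 F [ 3.08  4.84 -3.27] T [ 0.889 -0.554  0.436] op 11.8
```

step_arm(
  series=[
    [0,0,0,0.015,0,0],
    [0,0,0,0.015,0,0],
    [0,0,0,0.015,0,0],
  ],
)

```text
time: 21.42
tcp_pos: [509.3, -80.1, 116.0]
ee_rot: [0.623, 0.335, -0.622, 0.335]
contact_force: [3.8, 4.3, -2.6]
opening: 11.6
```

```bash
python3 st.py
```

```text
t 21.43 tcp [509.3 -80.1 116. ] yaw -33.44 q6 23.13 F [ 3.81  4.27 -2.6 ] T [ 0.957 -0.611  0.469] op 11.6
```

step_arm(
  hand=0.06,
  series=[
    [0,0,0,0,0,0],
    [0,0,0,0,0,0],
    [0,0,0,0,0,0],
    [0,0,0,0,0,0],
    [-0.04,0,0,0,0,0],
    [-0.1,0,0,0,0,0],
    [-0.15,0,0,0,0,0],
    [-0.15,0,0,0,0,0],
  ],
)

```text
time: 22.42
tcp_pos: [510.8, -81.0, 270.1]
ee_rot: [0.625, 0.333, -0.621, 0.336]
contact_force: [0.2, 0.3, -1.2]
opening: 60.0
```

step_arm(
  series=[
    [0,-0.05,0.02,0,0,0],
    [0,-0.1,0.04,0,0,0],
    [0,-0.12,0.06,0,0,0],
    [0,-0.12,0.1,0,0,0],
    [0,-0.12,0.12,0,0,0],
    [0,-0.12,0.12,0,0,0],
    [0,-0.12,0.12,0,0,0],
    [0,-0.12,0.12,0,0,0],
  ],
)

```text
time: 23.42
tcp_pos: [342.5, -113.9, 265.7]
ee_rot: [-0.623, -0.335, 0.623, -0.335]
contact_force: [0.4, 0.5, 0.6]
opening: 59.7
```

```bash
python3 st.py; python3 - <<'E'
from h import *
c=cam('top'); pickle.dump(c,open('c2.pkl','wb'))
a=c['image'][145:255,285:435]
cv2.imwrite('pics/fin.png',cv2.resize(a,None,fx=5.3,fy=5.3,interpolation=cv2.INTER_CUBIC)[:,:,::-1])
save(c,'fin_full')
E
```

```text
t 23.43 tcp [ 342.5 -113.9  265.7] yaw -33.45 q6 13.16 F [0.39 0.53 0.63] T [-0.057  0.045  0.01 ] op 59.7
```

View pics/fin.png

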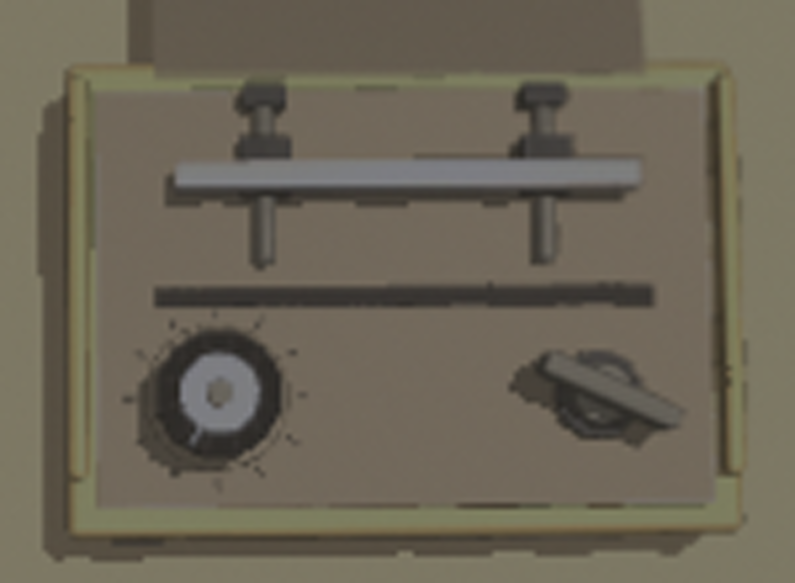

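View pics/fin_full.png

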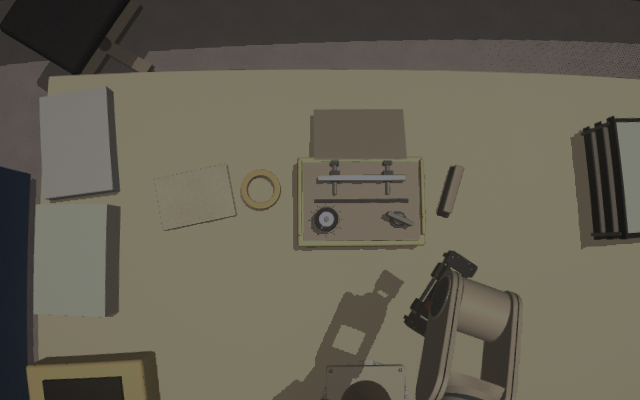

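The final view shows:
- **Nut:** the blade runs (545,358) to (680,418), which is 114° or about 2.0 rad, sprung back to its stop.
- **Knob:** the pointer is still at about 152°, one click on from where it started.
- **Bystanders:** the stapler, tape roll and booklet have not moved, and the arm is clear.

```bash
python3 -c "
from h import *
print(robot.job_done())"
```

```text
the job is handed in; nothing more can be done
None
```

The crease depth is reset to five clicks from the end stop, the lock nut is tight, and the job was handed in at about 23.5 s of the 72 s allowed.

- **Knob in:** I turned it four clicks clockwise to the springy end stop. The torque there rose to 0.62 Nm, under the 0.77 Nm forcing limit, and fell to about zero when I eased back to click zero.
- **Knob out:** I turned it exactly 150° (five clicks) anticlockwise. It rested with almost no torque before I let go. The pointer mark moved from 120° to about 152°, a net one click from where it started, as four in and five out should give.
- **Nut:** My first pinch, at the given grip height, closed on the nut's hub (28.5 mm instead of 12 mm). I opened, rose 7 mm and gripped the blade properly. I turned the nut from about 0.88 rad past 2.0 to 0.47 Nm, where 0.4 Nm counts as tight. After I let go, the picture shows it at about 2.0 rad.
- **Last checks:** The stapler, tape roll and booklet look unmoved, the knob's pointer did not shift during the tightening, and the arm is clear with no contact force. I did not measure the spindle height after the five clicks. No check disagreed.

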